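# Set the steam station's dial to three dots and start it

## Task

Get the ironing steam station going: turn its detented dial until the pointer clicks into the stop at the three-dot mark and let go of it, then press the round start button beside the dial fully in and let it come back up. Do not press start while the dial is anywhere else, and leave the other things where they stand.

Things in the scene. Friction and masses are not known exactly. Their poses are not given: they have to be found in the camera images.
- station: Steam station, a white box 220 mm deep (x), 340 wide (y), 131 high, fixed to the table. Origin: centre of its underside; x points from its front (robot side) to its rear, z up. The front 140 mm of its top, the control panel, slopes up to the rear at 30 degrees (from 50 to 131 mm high); behind it a flat top at 131 mm.
- panel: Control panel. Origin: where the dial's axis meets its surface, x = -40, y = 30, z = 90.4 mm of the station. z: square out of the panel, 30 degrees off vertical, leaning to the robot; x: uphill, away from the robot; y: left. Dark marks 42 mm round the dial, clockwise from above: bar (off), ring, one dot, two dots, three dots, triangle. Fixed filler cap (36 mm wide, 12 high) at x = 20, y = 90.
- dial (a joint): Dial angle about the panel's z, rad, growing clockwise from above; 0: pointer straight uphill; at q it points along (cos q, -sin q) in the panel's x, y. Stops: bar -1.963, ring -1.178, one dot -0.393, two dots 0.393, three dots 1.178, triangle 1.963; ends at +-2.02. A spring detent of about 0.1 N m snaps it to a stop when let go within 0.3 rad of it. Starts at or near one of the first three.
- dial_grip (a point): Point on the dial's axis, 33 mm out of the panel: a good TCP position for gripping. The dial is bare aluminium: a disc of 54 mm diameter, its top 11 mm out of the panel, with an upright grip bar across it, 48 mm long, 13 mm thick, reaching to 39 mm out of the panel. The bar lies along the pointer direction.
- dial_pointer (a point): Tip of the dial's pointer, a low beak 33 mm from the axis at one end of the grip bar (that half of the bar also has a dark line on top); turns with the dial.
- three_dots (a point): Middle of the three-dot mark (three dark dots of 6 mm diameter in a row), on the panel surface 42 mm from the dial's axis, at panel x = 16, y = -39 mm (to the right, a little uphill).
- start (a joint): Travel of the start button, m: 0 up, 0.006 fully in. Sprung: about 1.5 N to begin, 5 N fully in; it comes back by itself.
- start_top (a point): Centre of the top face of the start button, a round white plastic button of 26 mm diameter in a grey collar of 42 mm diameter (12 mm high), right of the dial at panel x = 0, y = -125 mm; its top stands 22 mm out of the panel and it is pressed square to the panel.
- handle_bar (a point): Middle of the carry handle, a steel bar of 14 mm diameter and 300 mm length along y above the panel, at x = 4, z = 168 mm of the station. It blocks a gripper coming straight down on the dial. One square to the panel (tilted 30 degrees, its body leaning to the robot) clears it, if it reaches no more than 65 mm uphill of the dial's or button's axis.
- iron: Bystander: cordless iron standing on its heel, 100 x 105 mm, 255 mm high, origin under its centre.
- jug: Bystander: white detergent jug 75 x 120 mm, 220 mm high, origin under its centre.
- can: Bystander: bare metal spray can, 56 mm diameter, 170 mm high, origin under its centre.
- jar: Bystander: glass jar, 80 mm diameter, 110 mm high, origin under its centre.
- brush: Bystander: wooden brush 180 mm long, 42 mm wide, 20 mm high, lying in front of the station, along its own x; origin under its centre.
- scoop: Bystander: grey measuring cup, 62 mm diameter, 55 mm high, standing on the station's flat top; origin under its centre.

How it is judged:
By the outcome, as a careful person would: the job done as asked, in the order asked, and still so for the second after the job is handed in, with the robot touching nothing.
It also fails if it takes over 67 s, if anything falls off the work surface, if the arm or the gripper's body presses on something with over 40 N, if the wrist force passes 120 N, or if a joint passes its speed limit or range.

## Robot

A 6-joint arm with a two-finger parallel gripper is mounted at the origin on the work surface. World frame = base frame: x ahead of the robot, y to its left, z up, the work surface at z = 0. Lengths are in mm, angles in rad, forces in N, time in s.
With the tool pointing down it reaches from about 275 to 750 mm from the base axis. Payload 10.2 kg.
Tool frame: the origin (TCP) lies between the finger pads, 19 mm behind the fingertips; this is the grasp point; z points along the fingers, y is the line along which they close (so a half turn about z gives the same grasp; the last joint's range is limited). The gripper opens to 88 mm and grips with 3 to 60 N. Pads are 18 mm wide; open, the fingers measure 123 mm over their backs; the gripper's body (75 mm by 187 mm) begins 45 mm behind the grasp point.
Start: joints at [-1.389, 0.313, 1.498, -0, 1.331, -0.223], TCP at [206.752, -482.582, 257.42] pointing down, gripper open.
Joint ranges: [-2.94, 2.94], [-0.97, 2.17], [0.19, 2.56], [-1.23, 4.37], [0.02, 3.11], [-2.88, 2.88]. Speed limits (rad/s): [2.39, 2.39, 3.01, 3.14, 3.14, 3.14].

## Interface

Orientations are given as a rotation vector (axis times angle).
In Python, from cell import robot, viewer gives the robot as it stands. The module is installed in compiled form; this text tells all that it offers.
- The arm moves only by the tool step_arm, never from a script. Its argument "rows" is one flat list of numbers, 5 for each row, row after row: the shift along the tool's x, y, z in m, then the turn about the tool's z in degrees, then the finger opening in m, from 0 to 0.0881. In form: [dx, dy, dz, spin, grip, dx, dy, dz, spin, grip, ...]. A call has 1 to 10 rows; each row shifts and turns the commanded pose from where the row before left it, along the tool's axes as they then stand; what a row does not reach is not made up. A row lasts 1/10 s, in which the tool goes at most 50 mm and 8.59 degrees, less where a joint would pass 70% of its speed; a pose out of reach is approached as far as the arm can. A call is refused whole if a number of a shift passes 0.05 or a number of a turn 8.59, either way. A call with a gripper value outside its range is refused whole. The fingers move at their own pace and stop on an object; "grip_force" is the grip in N (left out, the last holds). Time passes only in rows, so rows that do not move let the fingers close. It gives the time, the measured TCP pose, the force, the opening and the grip force at its end, in the units of the state.
- robot.read_state(): the state, without advancing time (a new reading comes with each control period).
- viewer.grab_frame(name): name is "scene" or "top"; returns a dict with "img" (400x640x3 uint8, blue, green, red), "camera_matrix" (3x3 intrinsics, pixels), "extrinsics" (4x4, takes a point from world to camera coordinates). Camera axes: x right, y down, z forward; pixel columns grow to the right and rows downward; lengths in mm; the calibration is good to about 2 mm. A picture is of the moment at which its call begins. There is no depth.
- robot.close_job(): hands the job in; it is judged then, once.
The state is a dict: "clock": time; "qpos": joint angles; "joint_vel": joint speeds; "tau": joint torques, N m; "tcp_pos": TCP position; "eef_rot": TCP orientation; "contact_force": force on the tool from outside, world axes, zero at the start; "torque": the same for the moment, N m; "grip_width": opening from 0.0 (shut) to 1.0 (fully open); "gripper_force": force on a finger pad.
Only numpy, scipy, OpenCV 4.12 (cv2) and the standard library are available. Lean on these libraries where they do the work, as an engineer would, in place of code of your own. Each camera call takes 0.05 s, during which the arm holds its last target. There are 200 camera calls.

## Working session

There is one attempt and no reset: what is moved stays moved. The work goes in short steps, Python scripts to look and compute and a tool call to move; the robot and the scene stay as the last step left them, time stands still between calls to the robot, and variables do not carry over. Pictures are saved under pics/ and viewed, at most 10 in all, crops included, and the job is handed in when it is done.

Besides the shell and the picture viewer there is one more tool, called after ">>>" by a JSON object that holds its "name" and its "arguments", one argument or row to a line. step_arm: Moves the arm, as the interface text tells. Its arguments: {"type":"object","properties":{"rows":{"type":"array"},"grip_force":{"type":"number"}},"required":["rows"]}

```bash
mkdir -p pics
python3 - <<'E'
from cell import robot, viewer
import cv2,numpy as np
for n in("scene","top"):
    f=viewer.grab_frame(n); cv2.imwrite(f"pics/{n}0.png",f["img"]); np.savez(f"{n}0.npz",**f)
    print(n,f["camera_matrix"].round(1).tolist(),f["extrinsics"].round(3).tolist())
print(robot.read_state())
E
```

```text
scene [[518.0, 0.0, 327.1], [0.0, 518.0, 195.8], [0.0, 0.0, 1.0]] [[-0.243, 0.97, 0.014, 140.546], [0.578, 0.157, -0.801, -209.731], [-0.779, -0.186, -0.598, 1981.609], [0.0, 0.0, 0.0, 1.0]]
top [[454.5, 0.0, 317.4], [0.0, 454.5, 208.2], [0.0, 0.0, 1.0]] [[-0.01, -1.0, 0.016, -0.335], [-0.994, 0.008, -0.109, 583.994], [0.109, -0.017, -0.994, 1401.371], [0.0, 0.0, 0.0, 1.0]]
{'clock': 0.1, 'qpos': array([-1.38942597e+00,  3.13365465e-01,  1.49834877e+00, -2.18511940e-05,
        1.33100491e+00, -2.23420210e-01]), 'joint_vel': array([-0.00074628, -0.00129775, -0.00222033,  0.0012108 ,  0.00112204,
       -0.0012689 ]), 'tau': array([ 1.88707090e-03, -4.02814865e+01, -2.52647120e+01,  6.95481361e-02,
        3.42201814e-02, -4.60265085e-05]), 'tcp_pos': array([ 206.69634632, -482.38169023,  256.93756067]), 'eef_rot': array([-3.07636081e+00, -6.31292831e-01, -3.86949902e-06]), 'contact_force': array([-0.54374085,  1.07103283,  0.79363261]), 'torque': array([-0.01138703, -0.02557443,  0.0007069 ]), 'gripper_force': 0.0, 'grip_width': 1.0019380104625109}
```

View pics/scene0.png

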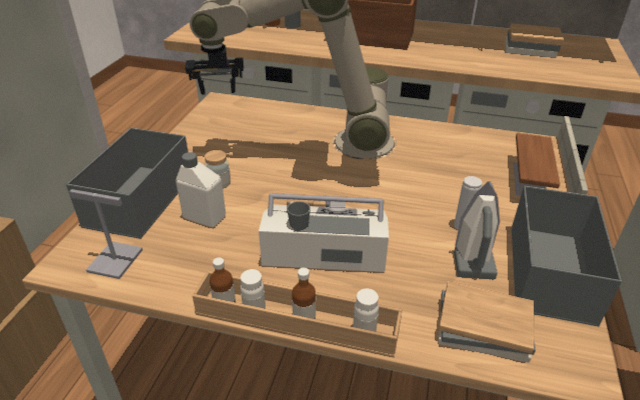

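View pics/top0.png

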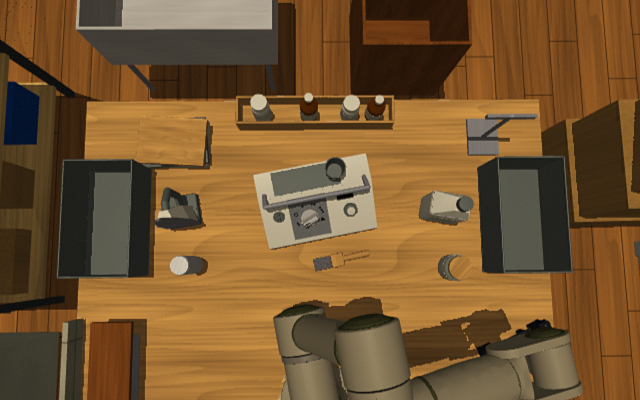

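The top view shows the station yawed a little (dial about (310,215), button about (350,210), handle (262,203)–(368,184)). The jug and jar are to its right and the brush is in front.

Run:
```python
import cv2,numpy as np
t=np.load("top0.npz")["img"]
c=cv2.resize(t[145:255,245:385],None,fx=5.5,fy=5.4,interpolation=cv2.INTER_CUBIC)
cv2.imwrite("pics/c1.png",c)
```

```text
(no output)
```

View pics/c1.png

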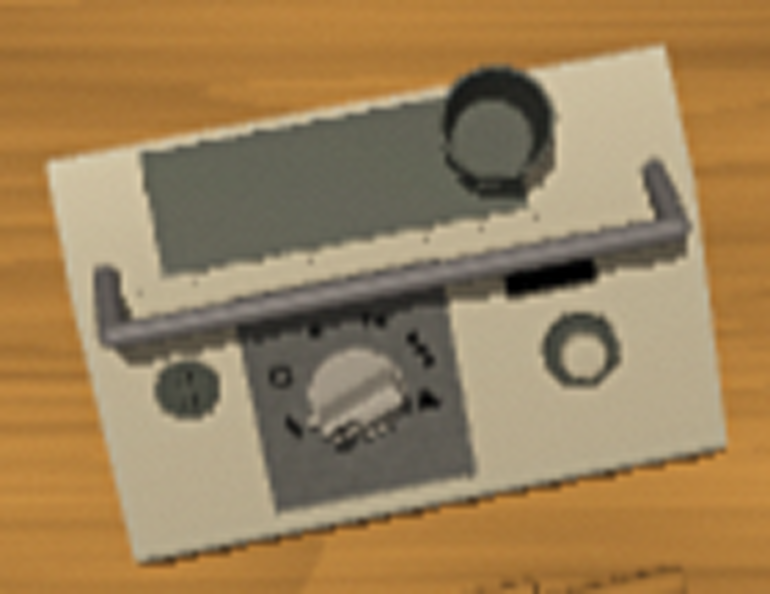

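The crop shows the dial grip bar running from the bar mark (295,428) towards the three-dot mark (420,350). Since it must start at one of the first three stops, it is at "bar" (off), q≈-1.96. The button is at (583,357) and the box corners are (50,162), (664,45), (725,447), (137,560). I'll fit the station pose from these.

```bash
cat > h.py <<'E'
import numpy as np
from scipy.optimize import least_squares
from scipy.spatial.transform import Rotation as R
S=np.array
a=np.pi/6
Rp=S([[np.cos(a),0,-np.sin(a)],[0,1,0],[np.sin(a),0,np.cos(a)]])
def p2s(p): return S([-40,30,90.4])+Rp@S(p,float)      # panel -> station
def s2w(s,P): return R.from_euler('z',P[2]).as_matrix()@S(s,float)+S([P[0],P[1],0])
def w2p(w,P): return Rp.T@(R.from_euler('z',-P[2]).as_matrix()@(S(w)-S([P[0],P[1],0]))-S([-40,30,90.4]))
def proj(w,f):
    c=(f["extrinsics"]@np.append(w,1))[:3]; u=f["camera_matrix"]@c; return u[:2]/u[2]
E
python3 - <<'E'
from h import *
f=dict(np.load("top0.npz"))
m=42; mk=lambda q:p2s([m*np.cos(q),-m*np.sin(q),0])
pts=[([110,170,131],50,162),([110,-170,131],664,45),([-110,-170,50],725,447),([-110,170,50],137,560),
(p2s([0,-125,22]),583,357),(p2s([20,90,12]),188,390),(mk(-1.178),282,377),(mk(1.178),420,350),(mk(-.393),315,330),(mk(1.963),428,402)]
uv=S([[245+(u+.5)/5.5-.5,145+(v+.5)/5.4-.5] for _,u,v in pts])
fun=lambda P:(S([proj(s2w(s,P),f) for s,_,_ in pts])-uv).ravel()
r=least_squares(fun,[580,0,.2],x_scale=[1,1,.01],loss='soft_l1')
P=r.x;print(P,fun(P).reshape(-1,2).round(1).tolist()); np.save("P.npy",P)
E=f["extrinsics"];print("cam",(-E[:3,:3].T@E[:3,3]).round())
for n,s in dict(grip=p2s([0,0,33]),btn=p2s([0,-125,22]),hb=[4,0,168]).items():print(n,s2w(s,P).round(1))
g=dict(np.load("scene0.npz"))
for s in([110,170,131],[110,-170,131]):print("scene",proj(s2w(s,P),g))
E
```

```text
[ 5.98002085e+02 -1.98499062e+00  1.83995821e-01] [[-0.7, -0.2], [0.2, 0.1], [0.4, -0.1], [-0.5, 0.1], [0.5, 0.6], [-0.0, 0.9], [-0.2, -0.4], [0.1, -0.3], [-0.1, 0.0], [0.3, -0.5]]
cam [ 428.   18. 1457.]
grip [537.   17.2 119. ]
btn [ 565.2 -104.7  109.5]
hb [601.9  -1.3 168. ]
scene [388.10093108 236.04800243]
scene [257.90942758 229.38506741]
```

```bash
cat >> h.py <<'E'
P=np.load("P.npy")
def tcp(px,py,h,up=0):  # TCP (world) for closed finger whose tip rear edge middle is at panel (px,py,h)
    return s2w(p2s([px,py,h])+S([-9,0,19+up]),P)
def rel(targets):
    from cell import robot
    s=robot.read_state(); Rt=R.from_rotvec(s["eef_rot"]).as_matrix(); x=Rt[:,0]
    print("t",s["clock"],"tcp",s["tcp_pos"].round(1),"F",s["contact_force"].round(1),"spin needed deg",round(np.degrees(np.arctan2(x[1],x[0])-P[2]),2))
    Rn=R.from_euler('z',P[2]).as_matrix()@np.diag([1,-1,-1]); p=s["tcp_pos"]
    for t in targets: print("abs",t.round(1),"delta in ALIGNED tool axes mm",(Rn.T@(t-p)).round(1)); p=t
E
python3 -c "
from h import *
rel([tcp(-42,27.5,18,130),tcp(-42,27.5,18),tcp(-5,27.5,18)])"
```

```text
t 0.1 tcp [ 206.7 -482.4  256.9] F [-0.5  1.1  0.8] spin needed deg 12.65
abs [494.7  37.3 234. ] delta in ALIGNED tool axes mm [ 378.2 -458.2   22.9]
abs [494.7  37.3 104. ] delta in ALIGNED tool axes mm [  0.   0. 130.]
abs [526.2  43.1 122.5] delta in ALIGNED tool axes mm [ 32.    0.  -18.5]
```

>>> {"name": "step_arm", "arguments": {
  "rows": [0,0,0,6.3,0,0,0,0,6.35,0,0.01,-0.012,0,0,0,0.02,-0.024,0,0,0,0.02,-0.024,0,0,0,0.02,-0.024,0,0,0,0.02,-0.024,0,0,0,0.02,-0.024,0,0,0,0.02,-0.024,0,0,0,0.02,-0.024,0,0,0],
  "grip_force": 20
}}

```text
clock: 1.1
tcp_pos: [321.7, -275.9, 257.3]
eef_rot: [-3.127, -0.294, 0.0]
contact_force: [-0.5, -0.8, -0.3]
grip_width: 0.114
gripper_force: 0.0
```

>>> {"name": "step_arm", "arguments": {
  "rows": [0.02,-0.024,0,0,0,0.02,-0.024,0,0,0,0.02,-0.024,0,0,0,0.02,-0.024,0,0,0,0.02,-0.024,0,0,0,0.02,-0.024,0,0,0,0.02,-0.024,0,0,0,0.02,-0.024,0,0,0,0.02,-0.024,0,0,0,0,0,0,0,0]
}}

```text
clock: 2.1
tcp_pos: [458.9, -29.7, 257.2]
eef_rot: [-3.126, -0.299, 0.0]
contact_force: [1.5, -0.7, -0.1]
grip_width: 0.005
gripper_force: 0.0
```

```bash
python3 -c "
from h import *
rel([tcp(-42,27.5,18,130),tcp(-42,27.5,18),tcp(-5,27.5,18)])
from cell import robot;print(robot.read_state()['grip_width'])"
```

```text
t 2.1 tcp [458.9 -29.7 257.2] F [ 1.5 -0.7 -0.1] spin needed deg 0.4
abs [494.7  37.3 234. ] delta in ALIGNED tool axes mm [ 47.4 -59.4  23.2]
abs [494.7  37.3 104. ] delta in ALIGNED tool axes mm [  0.   0. 130.]
abs [526.2  43.1 122.5] delta in ALIGNED tool axes mm [ 32.    0.  -18.5]
0.004632061917150977
```

Tool is aligned. I'll move above the dial's left side and descend, then look.

>>> {"name": "step_arm", "arguments": {
  "rows": [0.016,-0.02,0,0.4,0,0.016,-0.02,0.01,0,0,0.0155,-0.0195,0.013,0,0,0,0,0.025,0,0,0,0,0.025,0,0,0,0,0.025,0,0,0,0,0.025,0,0,0,0,0,0,0]
}}

```text
clock: 2.9
tcp_pos: [492.7, 34.2, 132.0]
eef_rot: [-3.128, -0.28, 0.009]
contact_force: [1.2, -0.1, 0.3]
grip_width: 0.002
gripper_force: 0.0
```

```bash
cat >> h.py <<'E'
def pic(name,cam="top"):
    from cell import viewer
    import cv2
    f=viewer.grab_frame(cam)
    cv2.imwrite("pics/"+name,cv2.resize(f["img"][145:255,245:385],None,fx=5.5,fy=5.4,interpolation=cv2.INTER_CUBIC) if cam=="top" else f["img"])
E
python3 -c "
from h import *
rel([tcp(-42,27.5,18),tcp(-5,27.5,18)])
pic('c2.png')"
```

```text
t 2.9 tcp [492.7  34.2 132. ] F [ 1.2 -0.1  0.3] spin needed deg -0.3
abs [494.7  37.3 104. ] delta in ALIGNED tool axes mm [ 2.5 -2.7 28. ]
abs [526.2  43.1 122.5] delta in ALIGNED tool axes mm [ 32.    0.  -18.5]
```

View pics/c2.png

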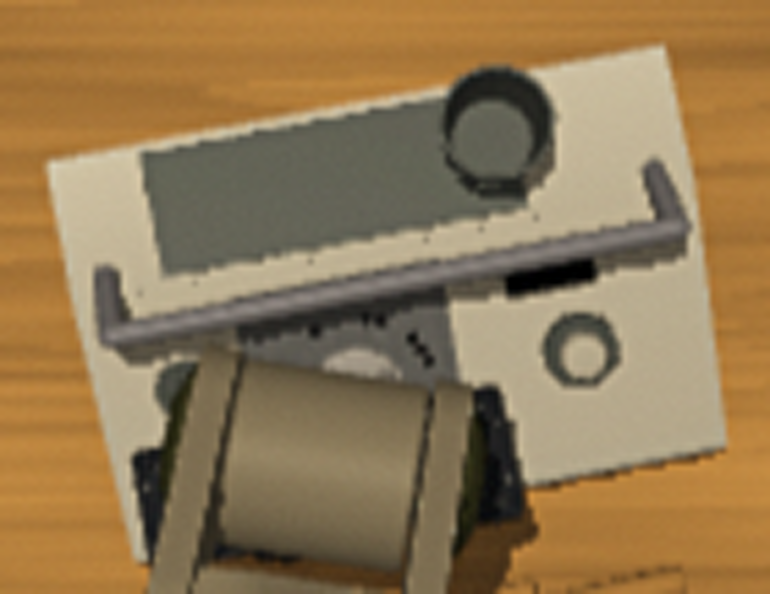

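The wrist hides the dial, and the gripper's wide side lies along the handle, clear of it. I'll lower and push the bar's left half uphill.

>>> {"name": "step_arm", "arguments": {
  "rows": [0.0025,-0.0027,0.014,0,0,0,0,0.014,0,0,0.0032,0,-0.0018,0,0,0.0032,0,-0.0018,0,0,0.0032,0,-0.0018,0,0,0.0032,0,-0.0018,0,0,0.0032,0,-0.0018,0,0]
}}

```text
clock: 3.65
tcp_pos: [511.2, 40.6, 115.4]
eef_rot: [-3.128, -0.278, 0.007]
contact_force: [-12.0, 2.5, 0.2]
grip_width: 0.006
gripper_force: 5.0
```

>>> {"name": "step_arm", "arguments": {
  "rows": [0.0032,0,-0.0019,0,0,0.0032,0,-0.0019,0,0,0.0032,0,-0.0019,0,0]
}}

```text
clock: 3.95
tcp_pos: [521.0, 42.6, 121.1]
eef_rot: [-3.128, -0.278, 0.005]
contact_force: [-6.0, 5.1, 0.5]
grip_width: 0.001
gripper_force: 3.6
```

>>> {"name": "step_arm", "arguments": {
  "rows": [0.0032,0,-0.0019,0,0,0.0032,0,-0.0019,0,0,0,0,0,0,0]
}}

```text
clock: 4.25
tcp_pos: [528.8, 43.0, 125.5]
eef_rot: [3.129, 0.278, 0.002]
contact_force: [-0.7, -0.4, 0.5]
grip_width: 0.001
gripper_force: 0.0
```

```bash
python3 -c "
from h import *
rel([tcp(-5,27.5,18)])
pic('s2.png','scene')
import cv2
i=cv2.imread('pics/s2.png')[180:280,250:400];cv2.imwrite('pics/s2c.png',cv2.resize(i,None,fx=5,fy=5,interpolation=2))"
```

```text
t 4.25 tcp [528.8  43.  125.5] F [-0.7 -0.4  0.5] spin needed deg -0.38
abs [526.2  43.1 122.5] delta in ALIGNED tool axes mm [-2.5 -0.7  3. ]
```

View pics/s2c.png

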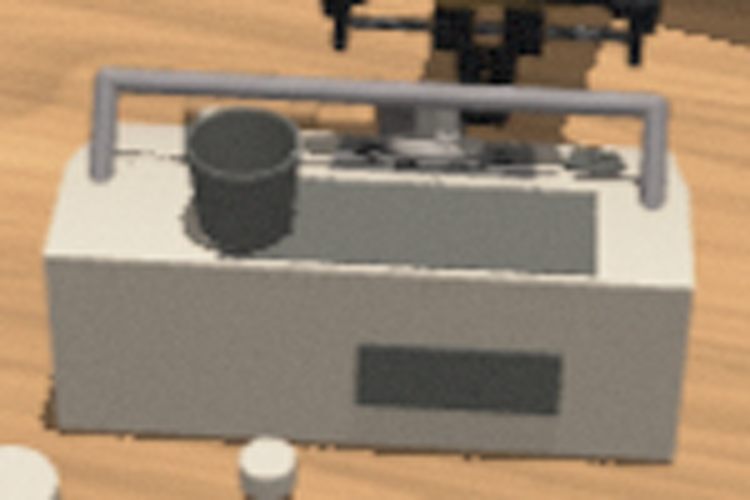

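The gripper sits behind the handle with the bar in front of it. The force fell to zero, so the dial snapped ahead. I'll back off to see the dial from the top.

>>> {"name": "step_arm", "arguments": {
  "rows": [-0.015,0,0,0,0,-0.02,0,-0.02,0,0,-0.03,0,-0.03,0,0,-0.03,0,-0.03,0,0,-0.03,0,0,0,0,-0.02,0,0,0,0]
}}

```text
clock: 4.9
tcp_pos: [384.6, 17.1, 206.0]
eef_rot: [3.128, 0.278, 0.004]
contact_force: [0.3, -0.5, 0.0]
grip_width: 0.012
gripper_force: 0.0
```

```bash
python3 -c "
from h import *
rel([tcp(-40,-30,18,80),tcp(-40,-30,18)])
pic('c3.png')"
```

```text
t 4.9 tcp [384.6  17.1 206. ] F [ 0.3 -0.5  0. ] spin needed deg -0.4
abs [506.9 -18.9 185. ] delta in ALIGNED tool axes mm [113.7  57.8  21. ]
abs [506.9 -18.9 105. ] delta in ALIGNED tool axes mm [ 0.  0. 80.]
```

View pics/c3.png

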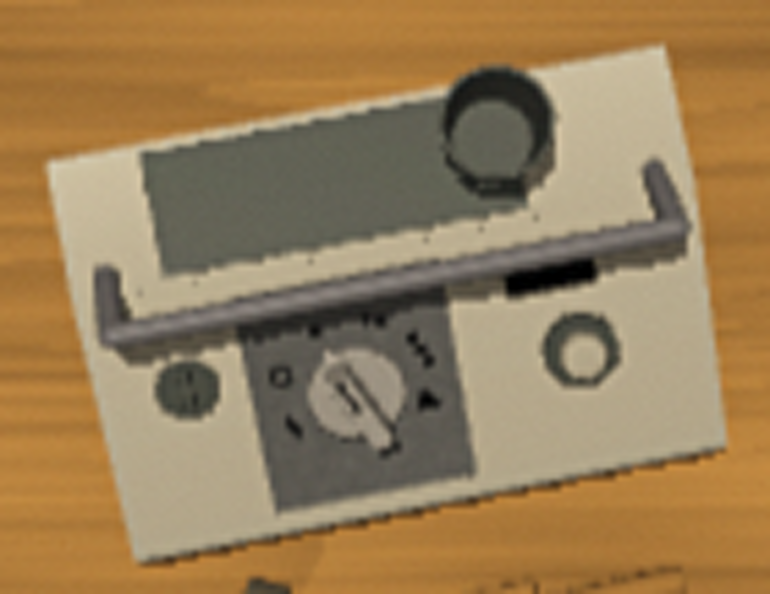

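The beak now points at the one-dot mark ((330,355) towards (315,330)) and the plain end of the bar is downhill-right at (385,445). For stroke 2 I'll sweep that end from right to left around the downhill side.

```bash
python3 -c "
from h import *
C=[(-14,-26)]+[tuple(18*S([-np.cos(q),np.sin(q)])-6.5*S([np.sin(q),np.cos(q)])) for q in(-.393,0,.393,.785,1.1)]
T=[tcp(x-12,y-17.5,18) for x,y in C]
rel([T[0]+S([0,0,80])]+T)"
```

```text
t 4.95 tcp [382.8  17.2 205.5] F [0.5 0.3 0.1] spin needed deg -0.39
abs [521.3 -30.  192. ] delta in ALIGNED tool axes mm [127.6  71.7  13.5]
abs [521.3 -30.  112. ] delta in ALIGNED tool axes mm [ 0.  0. 80.]
abs [518.8 -17.1 111.9] delta in ALIGNED tool axes mm [ -0.1 -13.1   0.1]
abs [514.3 -11.5 110. ] delta in ALIGNED tool axes mm [-3.3 -6.4  1.9]
abs [512.   -4.4 109.4] delta in ALIGNED tool axes mm [-1.  -7.4  0.6]
abs [512.2   3.  110.3] delta in ALIGNED tool axes mm [ 1.5 -7.2 -0.9]
abs [514.2   8.5 112. ] delta in ALIGNED tool axes mm [ 2.9 -5.  -1.7]
```

>>> {"name": "step_arm", "arguments": {
  "rows": [0.02,0.012,0,-0.4,0,0.022,0.012,0,0,0,0.022,0.012,0,0,0,0.022,0.012,0,0,0,0.022,0.012,0.0065,0,0,0.02,0.012,0.007,0,0,0,0,0.03,0,0,0,0,0.03,0,0,0,0,0,0,0]
}}

```text
clock: 5.85
tcp_pos: [523.5, -29.8, 128.4]
eef_rot: [-3.126, -0.288, 0.009]
contact_force: [-0.3, 1.0, -0.0]
grip_width: 0.008
gripper_force: 0.0
```

```bash
python3 -c "
from h import *
rel([tcp(-26,-43.5,18)])"
```

```text
t 5.85 tcp [523.5 -29.8 128.4] F [-0.3  1.  -0. ] spin needed deg -0.01
abs [521.3 -30.  112. ] delta in ALIGNED tool axes mm [-2.2 -0.2 16.4]
```

>>> {"name": "step_arm", "arguments": {
  "rows": [-0.002,0,0.016,0,0,0,-0.0043,0,0,0,0,-0.0044,0,0,0,0,-0.0044,0,0,0,-0.0016,-0.0032,0.001,0,0,-0.0017,-0.0032,0.0009,0,0]
}}

```text
clock: 6.45
tcp_pos: [516.6, -12.2, 114.5]
eef_rot: [3.127, 0.289, 0.005]
contact_force: [3.0, -3.9, 1.4]
grip_width: 0.006
gripper_force: 2.4
```

>>> {"name": "step_arm", "arguments": {
  "rows": [-0.0005,-0.0037,0.0003,0,0,-0.0005,-0.0037,0.0003,0,0,0.0008,-0.0036,-0.0005,0,0,0.0007,-0.0036,-0.0004,0,0]
}}

```text
clock: 6.85
tcp_pos: [513.0, 2.2, 113.4]
eef_rot: [3.127, 0.289, -0.003]
contact_force: [-2.8, -7.9, -2.2]
grip_width: 0.004
gripper_force: 3.9
```

```bash
python3 -c "
from h import *
rel([tcp(-26,-4.4,18)])"
```

```text
t 6.85 tcp [513.    2.2 113.4] F [-2.8 -7.9 -2.2] spin needed deg 0.02
abs [514.2   8.5 112. ] delta in ALIGNED tool axes mm [ 2.3 -5.9  1.4]
```

>>> {"name": "step_arm", "arguments": {
  "rows": [0.0014,-0.003,-0.0008,0,0,0.0015,-0.0028,-0.0009,0,0,0,0,0,0,0]
}}

```text
clock: 7.15
tcp_pos: [515.5, 9.3, 115.6]
eef_rot: [-3.128, -0.289, -0.0]
contact_force: [-0.4, -0.3, 0.5]
grip_width: 0.007
gripper_force: 0.0
```

Contact force is gone, so the dial has snapped ahead. I'll retreat and look.

>>> {"name": "step_arm", "arguments": {
  "rows": [-0.012,0,0,0,0,-0.02,0,-0.02,0,0,-0.03,0,-0.03,0,0,-0.03,0.01,-0.03,0,0,-0.03,0.01,0,0,0,-0.015,0.01,0,0,0]
}}

```text
clock: 7.75
tcp_pos: [384.9, -46.0, 196.3]
eef_rot: [3.128, 0.289, 0.003]
contact_force: [-1.2, 0.1, -0.1]
grip_width: 0.006
gripper_force: 0.0
```

```bash
python3 -c "
from h import *
rel([tcp(0,-125,35,40),tcp(0,-125,24),tcp(0,-125,14)])
pic('c4.png')"
```

```text
t 7.75 tcp [384.9 -46.  196.3] F [-1.2  0.1 -0.1] spin needed deg 0.01
abs [ 550.  -107.5  179.7] delta in ALIGNED tool axes mm [151.1  90.7  16.6]
abs [ 555.4 -106.5  130.2] delta in ALIGNED tool axes mm [ 5.5  0.  49.5]
abs [ 560.3 -105.6  121.5] delta in ALIGNED tool axes mm [ 5.  -0.   8.7]
```

View pics/c4.png

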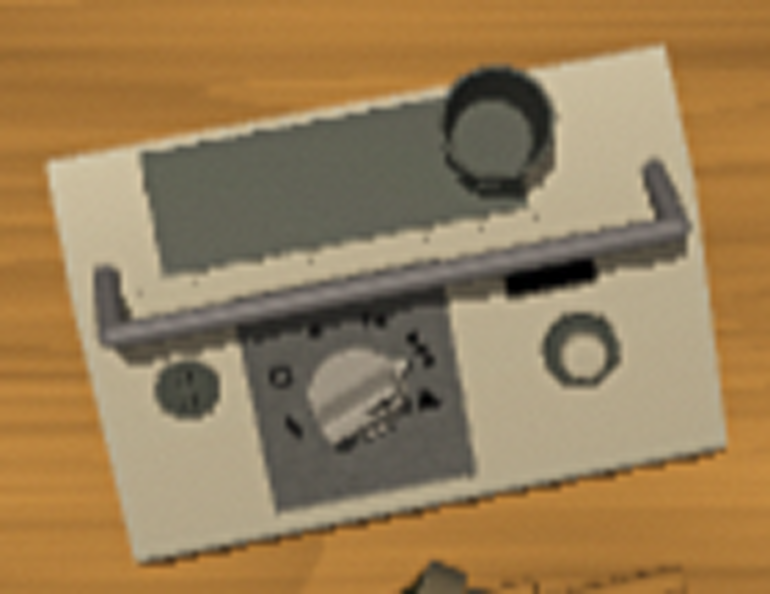

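The beak at (405,362) now points at the three dots (420,350), so the dial is in its stop. Next is the button.

>>> {"name": "step_arm", "arguments": {
  "rows": [0.015,0.015,0,0,0,0.026,0.018,0,0,0,0.03,0.02,0,0,0,0.03,0.02,0,0,0,0.03,0.012,0.006,0,0,0.02,0.006,0.01,0,0,0,0,0.015,0,0,0,0,0.015,0,0,0,0,0,0,0]
}}

```text
clock: 8.7
tcp_pos: [550.9, -106.9, 147.5]
eef_rot: [-3.126, -0.289, 0.005]
contact_force: [0.4, -1.0, 0.0]
grip_width: 0.005
gripper_force: 0.0
```

```bash
python3 -c "
from h import *
rel([tcp(0,-125,24),tcp(0,-125,15)])"
```

```text
t 8.7 tcp [ 550.9 -106.9  147.5] F [ 0.4 -1.   0. ] spin needed deg 0.01
abs [ 555.4 -106.5  130.2] delta in ALIGNED tool axes mm [ 4.5  0.5 17.3]
abs [ 559.8 -105.7  122.4] delta in ALIGNED tool axes mm [ 4.5 -0.   7.8]
```

>>> {"name": "step_arm", "arguments": {
  "rows": [0.0025,0,0.009,0,0,0.002,0,0.008,0,0,0,0,0,0,0]
}}

```text
clock: 9.0
tcp_pos: [555.6, -106.6, 131.7]
eef_rot: [-3.128, -0.289, 0.002]
contact_force: [0.2, 0.6, -0.3]
grip_width: 0.006
gripper_force: 0.0
```

>>> {"name": "step_arm", "arguments": {
  "rows": [0.0015,0,0.0026,0,0,0.0015,0,0.0026,0,0,0,0,0,0,0]
}}

```text
clock: 9.3
tcp_pos: [558.9, -106.4, 127.5]
eef_rot: [3.128, 0.289, 0.001]
contact_force: [-0.9, 0.8, 2.5]
grip_width: 0.005
gripper_force: 1.2
```

>>> {"name": "step_arm", "arguments": {
  "rows": [0.001,0,0.0017,0,0,0,0,0,0,0]
}}

```text
clock: 9.5
tcp_pos: [559.8, -106.2, 125.8]
eef_rot: [3.128, 0.289, 0.001]
contact_force: [-1.4, -0.9, 4.2]
grip_width: 0.005
gripper_force: 1.7
```

Button is yielding on its spring (about 4 N). I'll press on until the force climbs past 5 N.

>>> {"name": "step_arm", "arguments": {
  "rows": [0.001,0,0.0017,0,0,0,0,0,0,0]
}}

```text
clock: 9.7
tcp_pos: [560.8, -106.0, 124.0]
eef_rot: [3.128, 0.289, 0.001]
contact_force: [-1.3, -0.2, 4.0]
grip_width: 0.008
gripper_force: 2.3
```

>>> {"name": "step_arm", "arguments": {
  "rows": [0.001,0,0.0017,0,0,0,0,0,0,0]
}}

```text
clock: 9.9
tcp_pos: [561.4, -106.0, 123.3]
eef_rot: [3.128, 0.289, -0.001]
contact_force: [-7.3, -0.2, 13.2]
grip_width: 0.004
gripper_force: 7.5
```

It bottomed: 15 N and the tool stalled. I'll release along the normal, retreat and check.

>>> {"name": "step_arm", "arguments": {
  "rows": [0,0,0,0,0,-0.005,0,-0.0087,0,0,-0.005,0,-0.0087,0,0,-0.02,0,-0.02,0,0,-0.03,-0.01,-0.03,0,0,-0.04,-0.015,-0.01,0,0,-0.04,-0.015,0,0,0,-0.03,-0.01,0,0,0,-0.015,0,0,0,0,0,0,0,0,0]
}}

```text
clock: 10.9
tcp_pos: [369.4, -90.4, 199.9]
eef_rot: [3.128, 0.287, 0.001]
contact_force: [-0.0, -0.5, 0.0]
grip_width: 0.007
gripper_force: 0.0
```

```bash
python3 -c "
from h import *
rel([])
pic('c5.png')
import cv2
a,b=cv2.imread('pics/c4.png'),cv2.imread('pics/c5.png')
d=cv2.absdiff(a,b).max(2)>40
print('changed px button/dial regions',d[300:400,530:640].sum(),d[300:460,250:450].sum(),'all',d.sum())"
```

```text
t 10.9 tcp [369.4 -90.4 199.9] F [-0.  -0.5  0. ] spin needed deg -0.06
changed px button/dial regions 0 0 all 1769
```

View pics/c5.png

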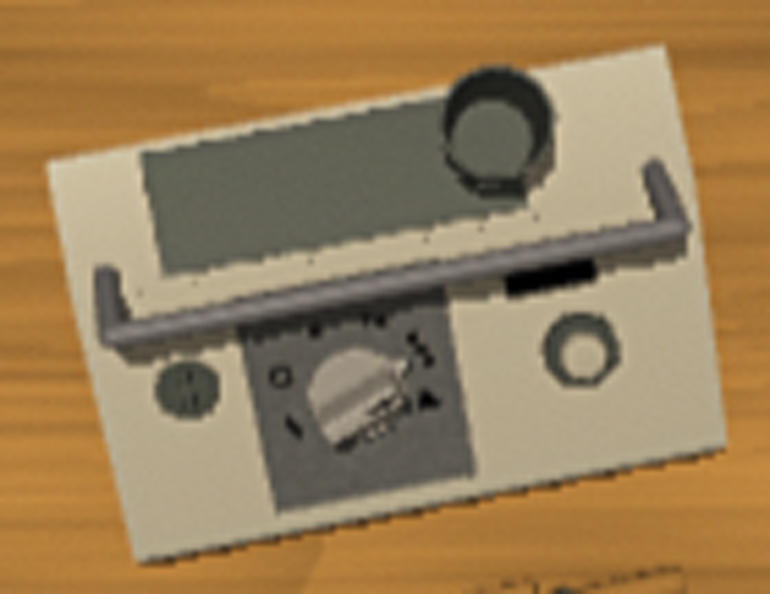

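The dial still points at the three dots, the button is back up at (583,357), and the scoop has not moved.

```bash
python3 -c "
from cell import robot
print(robot.close_job())"
```

```text
the job is handed in; nothing more can be done
None
```

The job is handed in: the dial was turned from off to the three-dot stop and released, then the start button was pressed fully in (about 15 N against its stop) and came back up, with no contact felt on anything else.

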